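# Set the drill jig's stop in its third notch and seat the pin

## Robot

A 6-joint arm with a two-finger parallel gripper is mounted at the origin on the work surface; the furniture and walls round the work are solid. World frame = base frame: x ahead of the robot, y to its left, z up, the work surface at z = 0. Lengths are in mm, angles in rad, forces in N, time in s.
With the tool pointing down it reaches from about 350 to 775 mm from the base axis. Payload 7.3 kg.
Tool frame: the origin (TCP) lies at the very end of the fingers, on their centre line; the grasp point (between the pads) lies 19 mm behind it; z points along the fingers, y is the line along which they close (so a half turn about z gives the same grasp; the last joint's range is limited). The gripper opens to 92 mm and grips with 3 to 60 N. Pads are 19 mm wide; open, the fingers measure 130 mm over their backs; the gripper's body (75 mm by 190 mm) begins 47 mm behind the grasp point.
Start: joints at [1.029, 0.342, 1.524, -0, 1.275, -0.146], TCP at [202.399, 484.437, 226.741] pointing down, gripper open.
Joint ranges: [-2.53, 2.53], [-0.77, 2.02], [0.04, 2.7], [-1, 4.14], [0.28, 2.66], [-3.11, 3.11]. Speed limits (rad/s): [2.57, 2.57, 3.14, 3.14, 3.14, 3.14].

## Interface

Orientations are given as [roll, pitch, yaw] about the fixed x, y, z axes, in that order (R = Rz(yaw) Ry(pitch) Rx(roll)).
In Python, from plant import get_obs, vision, workorder gives the robot as it stands.
- The arm moves only by the shell command python3 -m pendant 'ROWS' [OPENING]. ROWS is a JSON object of lists of equal length, an entry for each row: "dp": the shift along the tool's x, y, z in m, a list of three; "rotation": the turn, a rotation vector about the tool's x, y, z in rad, a list of three. A call has 1 to 8 rows; each row is the pose to reach, as a shift and turn from the pose commanded when the call began, along the tool's axes at that moment; what a row does not reach only later rows make up. A row lasts 1/8 s, in which the tool goes at most 62.5 mm and 10.7 degrees, less where a joint would pass 70% of its speed; a pose out of reach is approached as far as the arm can. A call with a gripper value outside its range is refused whole. OPENING is the finger opening in m, from 0 to 0.0918, set as the call begins (- or left out, the last holds). The fingers move at their own pace and stop on an object; the grip force is fixed at half the most. Time passes only in rows, so rows that repeat a pose let the fingers close. It gives the time, the measured TCP pose, the force, the opening and the grip force at its end, in the units of the state.
- get_obs(): the state, without advancing time (a new reading comes with each control period).
- vision.capture(name): name is "side" or "top"; returns a dict with "pixels" (400x640x3 uint8, red, green, blue), "vfov" (degrees; the focal length in pixels is half the picture's height over the tangent of half this angle, whatever the lens; pixels are square), "cx", "cy" (the principal point, pixels), "dist" ([k1, k2, p1, p2, k3] as OpenCV has them; the pictures are not rectified), "pose" (4x4, takes a point from camera to world coordinates). Camera axes: x right, y up, looking along -z (the intrinsics and any distortion apply to the point x, -y, -z); pixel columns grow to the right and rows downward; lengths in mm; the calibration is good to about 2 mm. A picture is of the moment at which its call begins. There is no depth.
- workorder.close_job(): hands the job in; it is judged then, once.
The state is a dict: "time": time; "joint_positions": joint angles; "dq": joint speeds; "tau": joint torques, N m; "tool_pos": TCP position; "tcp_rot": TCP orientation; "contact_force": force on the tool from outside, world axes, zero at the start; "moment": the same for the moment, N m; "grip_width": finger opening in mm; "finger_force": force on a finger pad.
Only numpy, scipy, OpenCV 4.12 (cv2) and the standard library are available. Lean on these libraries where they do the work, as an engineer would, in place of code of your own. Each camera call takes 0.05 s, during which the arm holds its last target. There are 200 camera calls.

## Task

Get the cross-drilling jig ready for the next pin, pushing with the fingertips only: run its sliding stop along the notched rail, counting the notches from the end where the stop is parked, and press the locking key fully down into the third notch. Then push the pin gently along its V-groove, under the drill bush, until its end rests against the locked stop. Do not lift the pin, and leave the other things on the bench where they are.

Things in the scene. Friction and masses are not known exactly. Their poses are not given: they have to be found in the camera images.
- drill_jig: Fixed drill jig: grey base plate 116 x 200 x 12 mm with a steel V-groove in front (towards the robot) and a notched rail behind, both along its y. Origin: centre of the plate's underside; x points away from the robot across the jig, y to the left along rail and groove, z up. Everything on it, its moving stop and key included, stays below z = 72 mm.
- groove_mid (a point): Middle of the V-groove's axis at the height of its block's top, jig point (-25, 0, 29) mm, axes as the jig's. The groove runs over the jig's whole length, y = -100..100 mm; its block is 46 mm wide. The pin lying in it has its axis 37 mm and its top 52 mm above the bench.
- rail_mid (a point): Middle of the third notch at the rail's top, jig point (34, 6, 34) mm. The steel rail is 14 mm wide, from jig y = 98 to -68 mm, with five notches 13 mm wide and 10 mm deep, 24 mm apart, centred at jig y = 54, 30, 6, -18, -42 mm; counting starts at the left (+y), where the stop is parked.
- bush_hole (a point): Top of the drill bush on the bridge over the V-groove, jig point (-25, -48, 71) mm. The bridge is 20 mm long (jig y = -38..-58) and spans jig x = -56..6 mm, its underside 56 mm and its top 65 mm above the bench; the pin and the stop's arm pass beneath.
- jig_stop (a joint): Sliding stop's place along the rail in m: 0 = left end (key at jig y = 84 mm), grows to the right (jig -y) to 0.128; over notches 1 to 5 at 0.030, 0.054, 0.078, 0.102, 0.126. Starts at 0.001 to 0.011, all of it left of notch 1; rubs with about 2.5 N. Dark steel saddle over the rail, 24 mm along y, 34 wide, 34 to 52 mm above the bench; its arm over the V-groove is 30 to 46 mm high.
- jig_key (a joint): Travel of the locking key in m: 0 up, 0.010 fully down (grows as it is pressed straight down); needs about 3 N and stays where it is left. Over solid rail it goes only 1.5 mm down; its 9 mm wide round-nosed tongue enters a notch when it is within about 3 mm of the notch's middle and then draws the stop to it.
- key_cap (a point): Centre of the top of the locking key's round steel cap, 18 mm across, on top of the middle of the sliding stop: 68.5 mm above the bench when up, 58.5 mm when down. The saddle's left side is 12 mm to the left (jig +y) of it.
- stop_face (a point): Centre of the round end face (14 mm across) of the button on the stop's arm, on the V-groove's axis, 17 mm to the right (jig -y) of the key's middle; the pin's end comes to rest against it. Axes as the jig's.
- pin: Steel pin 30 mm across, 75 mm long, with a small cross hole near one end, about 0.41 kg (2 to 7 N slide it), lying in the right part of the V-groove, its tip at the bridge. Origin: centre of the end face towards the stop (left); its z axis runs along it to the right, to the end that is pushed, 75 mm away. It starts 20 to 36 mm short of where the stop's button will be in the third notch.
- pin_20: Bystander: pin 20 mm in diameter, 110 mm long, lying on the bench in front of the jig. Origin: under its middle.
- oil_bottle: Bystander: green oil bottle with a red spout, 52 mm across, 156 mm tall, standing left of the jig. Origin: centre of its foot.
- marker: Bystander: marker pen 135 mm long, 16 mm thick, lying on the bench. Origin: under its middle.
- pin_25: Bystander: pin 25 mm in diameter, 90 mm tall, standing in front of the jig. Origin: centre of its foot.
Mind the look-alikes: they are no part of the job. Leave any green look-alike of the pin alone.

How it is judged (in metres and radians):
On the way, in this order (a step that is already met when the one before it is completed fails the run):
1. the stop has been slid along the rail to the third notch, its key still up and the pin not yet pushed (value of joint jig_stop between 0.072 and 0.084 m and value of joint jig_key below 0.003 m and distance of pin from where it was at the start of the episode below 0.008 m), for 0.1 s.
2. the locking key is fully down in the third notch (value of joint jig_stop between 0.0745 and 0.0815 m and value of joint jig_key above 0.0085 m), for 0.2 s.
3. the pin lies against the locked stop (y of pin in the frame of stop_face between -0.002 and 0.002 m), for 0.2 s.
At the end, for the whole second after the job is handed in: The stop is in the third notch (within 3.5 mm) with its key at least 8.5 of 10 mm down, and the pin lies at rest along the V-groove with its end within 2 mm of the stop's button (all of step 2 and all of step 3 and distance between pin and stop_face below 0.004 m and angle between the z axis of pin and the y axis of drill_jig, either way round below 0.05 rad and linear speed of pin below 0.01 m/s); the robot touches nothing.
It fails at once if the pin is lifted out of the V-groove (z of pin in the frame of drill_jig above 0.05 m).
It fails at once if the pin is squeezed or rammed hard (contact force between the fingers and pin above 40 N).
It fails at once if a bystander is disturbed (distance of any of pin_25, pin_20, oil_bottle, marker from where it was at the start of the episode above 0.02 m).
It also fails if it takes over 51 s, if anything falls off the work surface, if the arm or the gripper's body presses on something with over 40 N, if the wrist force passes 120 N, or if a joint passes its speed limit or range.

## Working session

There is one attempt and no reset: what is moved stays moved. The work goes in short steps, Python scripts to look and compute and a shell command to move; the robot and the scene stay as the last step left them, time stands still between calls to the robot, and variables do not carry over. Pictures are saved under pics/ and viewed, at most 10 in all, crops included, and the job is handed in when it is done.

```bash
ls; mkdir -p pics
python3 - <<'E'
from plant import get_obs, vision
import cv2, pickle
d={}
for n in("side","top"):
    c=vision.capture(n); d[n]=c
    cv2.imwrite(f"pics/{n}0.png",c["pixels"][:,:,::-1]); print(n,c["vfov"],c["cx"],c["cy"],c["dist"],c["pose"])
pickle.dump(d,open("cap0.pkl","wb"))
o=get_obs();print(o)
E
```

```text
pics
side 43.373612080260436 328.3099508566866 195.54607277532867 [-0.15809516  0.          0.          0.          0.        ] [[-9.42065873e-01  2.12371140e-01 -2.59635108e-01  1.35494842e+02]
 [-3.34878152e-01 -5.51178445e-01  7.64237493e-01  1.16197077e+03]
 [ 1.91967130e-02  8.06908186e-01  5.90364858e-01  6.45515010e+02]
 [ 0.00000000e+00  0.00000000e+00  0.00000000e+00  1.00000000e+00]]
top 50.56822810885522 319.7631141088231 195.66771788573408 [-0.06235019  0.          0.          0.          0.        ] [[-3.21420838e-03  9.96249225e-01 -8.64705183e-02  3.00375751e+02]
 [-9.99801284e-01 -4.90277541e-03 -1.93223837e-02  4.15515141e+02]
 [-1.96738554e-02  8.63912291e-02  9.96067013e-01  9.10117968e+02]
 [ 0.00000000e+00  0.00000000e+00  0.00000000e+00  1.00000000e+00]]
{'time': 0.1, 'joint_positions': array([ 1.02897981e+00,  3.42672129e-01,  1.52490361e+00, -7.56106504e-06,
        1.27537906e+00, -1.46001504e-01]), 'dq': array([-0.00043064, -0.000587  , -0.00062243, -0.00118653,  0.00153738,
       -0.00116865]), 'tau': array([ 9.72886191e-04, -4.32004201e+01, -2.44694334e+01,  7.18441280e-02,
        5.27125492e-02, -3.74971717e-05]), 'tool_pos': array([202.21971572, 484.11374581, 226.11078868]), 'tcp_rot': array([-3.14024395e+00, -1.91014983e-04,  2.74577972e+00]), 'contact_force': array([-0.14179157,  0.47180482,  0.29088666]), 'moment': array([ 0.03195894, -0.00121317, -0.01427849]), 'finger_force': 0.0, 'grip_width': 91.80043639957877}
```

View pics/side0.png

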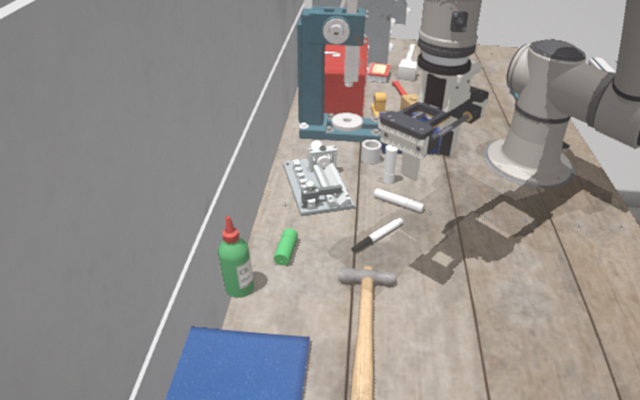

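View pics/top0.png

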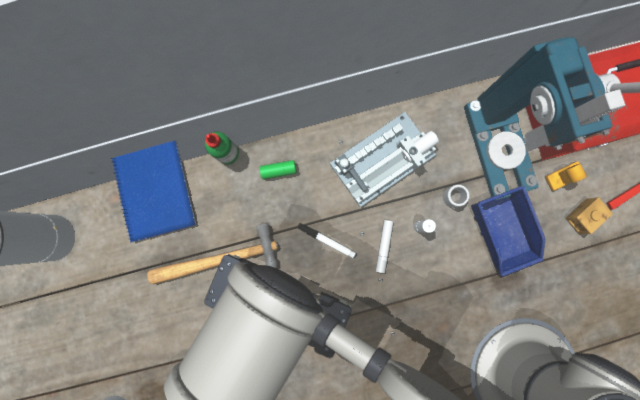

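The side view shows the jig at about (320,183). In the top view it is at about (384,160), turned, with the stop at its left end near (350,175). I'll enlarge both.

```bash
cat > h.py <<'E'
import numpy as np, cv2, pickle
def K(c):
    f=200/np.tan(np.radians(c["vfov"]/2)); return np.array([[f,0,c["cx"]],[0,f,c["cy"]],[0,0,1.]])
def ray(c,uv):
    p=cv2.undistortPoints(np.array([[uv]],float),K(c),np.array(c["dist"]))[0,0]
    R=c["pose"][:3,:3]; d=R@np.array([p[0],-p[1],-1]); return c["pose"][:3,3],d/np.linalg.norm(d)
def plane(c,uv,z):
    o,d=ray(c,uv); return o+d*(z-o[2])/d[2]
def tri(c1,u1,c2,u2):
    o1,d1=ray(c1,u1);o2,d2=ray(c2,u2)
    s=np.linalg.lstsq(np.c_[d1,-d2],o2-o1,rcond=None)[0]
    a=o1+s[0]*d1;b=o2+s[1]*d2; return (a+b)/2,np.linalg.norm(a-b)
def proj(c,P):
    R=c["pose"][:3,:3]; q=(np.atleast_2d(P)-c["pose"][:3,3])@R; q=q*[1,-1,-1]
    return cv2.projectPoints(q,np.zeros(3),np.zeros(3),K(c),np.array(c["dist"]))[0][:,0]
E
python3 - <<'E'
import cv2
a=cv2.imread("pics/top0.png")[105:215,320:450]; cv2.imwrite("pics/topc.png",cv2.resize(a,None,fx=5,fy=5,interpolation=cv2.INTER_CUBIC))
a=cv2.imread("pics/side0.png")[135:220,275:365]; cv2.imwrite("pics/sidec.png",cv2.resize(a,None,fx=7,fy=7,interpolation=cv2.INTER_CUBIC))
E
```

```text
(no output)
```

View pics/topc.png

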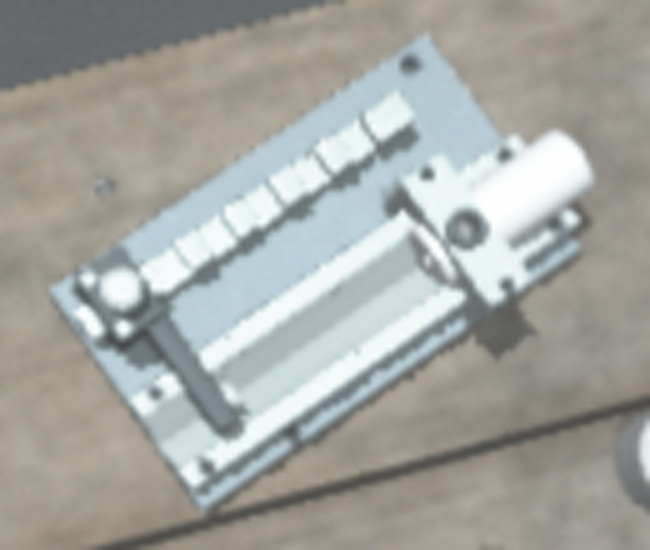

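View pics/sidec.png

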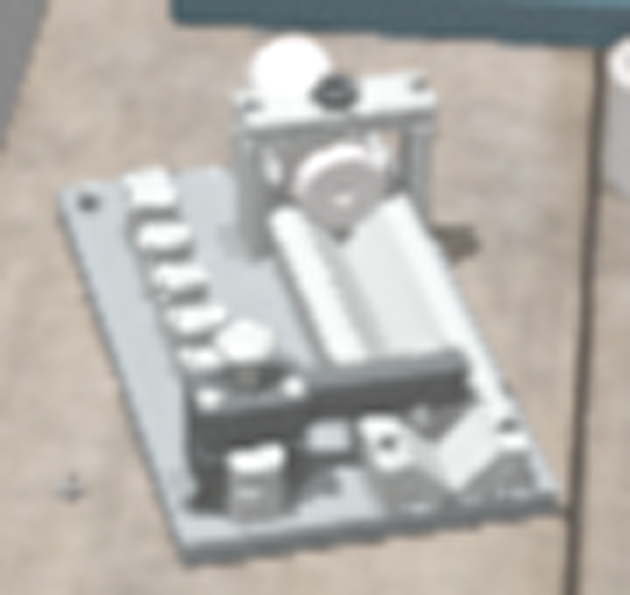

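The crops show these points (crop pixels):
- **Top:** cap at (122,288), bush at (467,230), plate corners at (53,290), (428,35) and (205,505). The pin's pushed end is at about (580,165).
- **Side:** cap at (243,340), bush at (335,91), pin face at (343,190).

Run:
```python
from h import *
from scipy.optimize import least_squares
d=pickle.load(open("cap0.pkl","rb"));T,S=d["top"],d["side"]
t=lambda u,v:((u+.5)/5-.5+320,(v+.5)/5-.5+105)
s=lambda u,v:((u+.5)/7-.5+275,(v+.5)/7-.5+135)
cap=tri(T,t(122,288),S,s(243,338));bush=tri(T,t(467,230),S,s(335,91))
print("cap",cap,"bush",bush)
obs=[(T,t(467,230),(-25,-48,71)),(S,s(335,91),(-25,-48,71)),
(T,t(53,290),(58,100,12)),(T,t(428,35),(58,-100,12)),(T,t(203,503),(-58,100,9)),
(S,s(62,192),(58,-100,12)),(S,s(183,545),(58,100,12)),(S,s(557,492),(-58,100,12)),(T,t(410,64),(50,-92,12)) ,(S,s(89,203),(50,-92,12))]
def W(p,q):
    c,n=np.cos(p[2]),np.sin(p[2]);return np.array([p[0]+c*q[0]-n*q[1],p[1]+n*q[0]+c*q[1],q[2]])
ob=obs[:8]
f=lambda p:np.concatenate([(W(p,q)-plane(c,u,q[2]))[:2] for c,u,q in ob])
r=least_squares(f,[500,350,.5],loss="soft_l1",f_scale=2);p=r.x
print("jig",p,np.degrees(p[2]));print(f(p).reshape(-1,2).round(1))
def J(P):
    c,n=np.cos(p[2]),np.sin(p[2]);v=P-np.r_[p[:2],0];return np.array([c*v[0]+n*v[1],-n*v[0]+c*v[1],v[2]])
print("cap J",J(cap[0]),"bush J",J(bush[0]),"cap on plane",J(plane(T,t(122,288),68.5)),J(plane(S,s(243,338),68.5)))
print("pin face J",J(plane(S,s(343,190),37)));
for uv in((558,130),(580,165),(592,185)):print("pin end top",J(plane(T,t(*uv),45)))
np.save("jig.npy",p)
for n,q in dict(saddleleft=(34,96,44),pinend=(-25,-123,37)).items():print(n,W(p,q))
# free spots
for n,(u,v,z) in dict(green=(278,170,15),bottle=(222,150,20),pin25=(428,228,90),tube=(458,195,30)).items():print(n,J(plane(T,(u,v),z)))
```

```text
cap (array([441.40821884, 382.81527455,  64.59535319]), np.float64(0.19343406767232021)) bush (array([464.27390317, 243.16297622,  65.1630406 ]), np.float64(0.10654960495387399))
jig [456.24121964 300.09402483   0.58886729] 33.739610680551884
[[-1.   2. ]
 [ 1.1 -6.1]
 [-0.5  5.1]
 [-0.5  2.2]
 [-5.3  4.1]
 [ 3.  -5. ]
 [ 1.8 -1.5]
 [-0.3 -2.4]]
cap J [33.61030796 77.0270749  64.59535319] bush J [-24.94087065 -51.8036801   65.1630406 ] cap on plane [33.06051699 77.54604563 68.5       ] [34.89503652 82.4742155  68.5       ]
pin face J [-24.22869428 -36.62771324  37.        ]
pin end top [ -10.72249935 -113.22445443   45.        ]
pin end top [ -27.91926012 -112.22437116   45.        ]
pin end top [ -37.58920425 -111.46246972   45.        ]
saddleleft [431.19434346 398.80903885  44.        ]
pinend [503.76855417 183.92538675  37.        ]
green [104.50558702 197.1426403   15.        ]
bottle [207.67756492 273.19387373  20.        ]
pin25 [-166.40267009   17.96967739   90.        ]
tube [-152.83324325  -85.71825251   30.        ]
```

```bash
cat >> h.py <<'E'
p=np.load("jig.npy")
def W(q):
    c,n=np.cos(p[2]),np.sin(p[2]);return np.array([p[0]+c*q[0]-n*q[1],p[1]+n*q[0]+c*q[1],q[2]])
def J(P):
    c,n=np.cos(p[2]),np.sin(p[2]);v=np.asarray(P)-np.r_[p[:2],0];return np.array([c*v[0]+n*v[1],-n*v[0]+c*v[1],v[2]])
def go(q):
    "tool shift (mm) to jig point q, and turn about tool z"
    from plant import get_obs
    from scipy.spatial.transform import Rotation as R
    o=get_obs();r=R.from_euler('xyz',o["tcp_rot"])
    want=R.from_euler('xyz',[np.pi,0,p[2]+np.pi/2])
    return (r.inv().apply(W(q)-o["tool_pos"])).round(1),(r.inv()*want).as_rotvec().round(4)
E
python3 -c "
from h import *
print(go((34,125,110)),W((34,125,110)))"; python3 -m pendant '{"dp":[[0,0,0]],"rotation":[[0,0,0.0]]}' 0.0
```

```text
(array([-220. ,   25.8,  116. ]), array([-1.400e-03,  2.000e-04,  5.861e-01])) [415.08717926 422.92457868 110.        ]
time: 0.22
tool_pos: [202.3, 484.2, 226.4]
tcp_rot: [-3.141, -0.0, 2.746]
contact_force: [0.9, -0.1, -0.4]
grip_width: 85.8
finger_force: 0.0
```

```bash
python3 -m pendant '{"dp":[[-0.04,0.005,0.01],[-0.08,0.01,0.03],[-0.12,0.015,0.05],[-0.16,0.02,0.075],[-0.2,0.025,0.1],[-0.22,0.026,0.116],[-0.22,0.026,0.116],[-0.22,0.026,0.116]],"rotation":[[0,0,0.12],[0,0,0.24],[0,0,0.36],[0,0,0.48],[0,0,0.586],[0,0,0.586],[0,0,0.586],[0,0,0.586]]}' 0.0
python3 - <<'E'
from h import *
from plant import vision,get_obs
d={n:vision.capture(n) for n in("top","side")};pickle.dump(d,open("cap1.pkl","wb"))
t=get_obs()["tool_pos"];print(J(t),t,{n:proj(d[n],t) for n in d})
a=d["top"]["pixels"][90:220,310:450,::-1];b=d["side"]["pixels"][120:235,260:370,::-1]
cv2.imwrite("pics/c1.png",np.hstack([cv2.resize(a,(400,371),interpolation=2),cv2.resize(b,(355,371),interpolation=2)]))
E
```

```text
time: 1.23
tool_pos: [414.5, 424.3, 111.6]
tcp_rot: [3.141, -0.001, 2.162]
contact_force: [-0.2, 0.2, -0.2]
grip_width: 6.0
finger_force: 0.0
[ 34.48308475 126.6908511  111.96105415] [414.54976661 424.59895497 111.96105415] {'top': array([[323.05153787, 172.13836737]]), 'side': array([[314.45843666, 176.9594502 ]])}
```

View pics/c1.png

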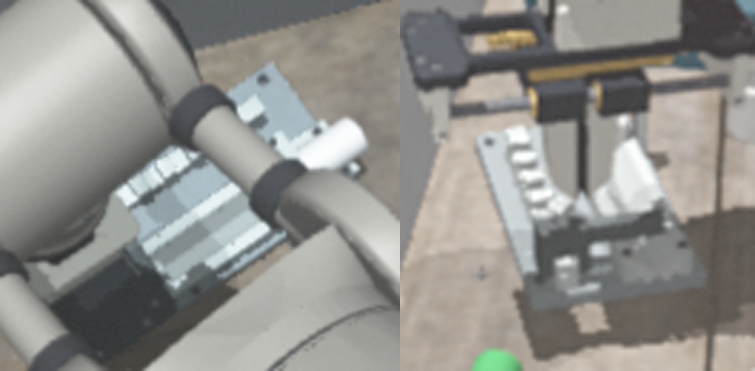

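Top view: the arm blocks the stop. Side view: the closed fingertips (581,190) hang behind the saddle, within about 2 px of the projected TCP. Next I'll go down beside the saddle and feel for contact.

```bash
python3 -m pendant '{"dp":[[-0.002,0,0.03],[-0.004,0,0.06],[-0.006,0,0.07],[-0.01,0,0.07],[-0.012,0,0.07],[-0.014,0,0.07],[-0.016,0,0.07],[-0.018,0,0.07]],"rotation":[[0,0,0],[0,0,0],[0,0,0],[0,0,0],[0,0,0],[0,0,0],[0,0,0],[0,0,0]]}'
python3 -c "
from h import *
from plant import get_obs
print(J(get_obs()['tool_pos']))"
```

```text
time: 2.33
tool_pos: [425.6, 408.6, 41.0]
tcp_rot: [3.141, -0.0, 2.16]
contact_force: [-0.3, -0.5, 0.2]
grip_width: 0.4
finger_force: 0.0
[ 34.76415193 107.25152353  40.99894901]
```

```bash
python3 -m pendant '{"dp":[[-0.001,0,0],[-0.002,0,0],[-0.003,0,0],[-0.004,0,0],[-0.004,0,0]],"rotation":[[0,0,0],[0,0,0],[0,0,0],[0,0,0],[0,0,0]]}'; for i in 1 2 3; do python3 -m pendant '{"dp":[[-0.001,0,0],[-0.002,0,0],[-0.002,0,0]],"rotation":[[0,0,0],[0,0,0],[0,0,0]]}' | grep -E 'tool_pos|force';done
```

```text
time: 2.95
tool_pos: [427.7, 405.3, 40.7]
tcp_rot: [3.142, -0.0, 2.16]
contact_force: [0.5, -0.9, -0.7]
grip_width: 0.4
finger_force: 0.0
tool_pos: [428.8, 403.6, 40.7]
contact_force: [-0.2, 0.5, -0.0]
finger_force: 0.0
tool_pos: [429.9, 402.0, 40.7]
contact_force: [1.0, 0.6, 0.2]
finger_force: 0.2
tool_pos: [430.9, 400.4, 40.8]
contact_force: [-1.5, 2.6, 0.4]
finger_force: 1.2
```

Contact with the saddle. I'll push 64 mm, then check against the images.

```bash
python3 -m pendant '{"dp":[[-0.004,0,0],[-0.008,0,0],[-0.012,0,0],[-0.016,0,0],[-0.02,0,0],[-0.024,0,0],[-0.028,0,0],[-0.032,0,0]],"rotation":[[0,0,0],[0,0,0],[0,0,0],[0,0,0],[0,0,0],[0,0,0],[0,0,0],[0,0,0]]}'|grep -E 'tool_pos|force';  python3 -m pendant '{"dp":[[-0.004,0,0],[-0.008,0,0],[-0.012,0,0],[-0.016,0,0],[-0.02,0,0],[-0.024,0,0],[-0.028,0,0],[-0.032,0,0]],"rotation":[[0,0,0],[0,0,0],[0,0,0],[0,0,0],[0,0,0],[0,0,0],[0,0,0],[0,0,0]]}'|grep -E 'tool_pos|force';python3 -m pendant '{"dp":[[0,0,0],[0.005,0,0],[0.01,0,0],[0.014,0,-0.03],[0.018,0,-0.06],[0.05,0,-0.1],[0.1,0,-0.14],[0.12,-0.03,-0.16]],"rotation":[[0,0,0],[0,0,0],[0,0,0],[0,0,0],[0,0,0],[0,0,0],[0,0,0],[0,0,0]]}'|grep -E 'tool_pos|force'
python3 - <<'E'
from h import *
from plant import vision,get_obs
d={n:vision.capture(n) for n in("top","side")};pickle.dump(d,open("cap2.pkl","wb"))
print(J(get_obs()["tool_pos"]))
a=d["top"]["pixels"][105:215,320:450,::-1];b=d["side"]["pixels"][135:220,275:365,::-1]
cv2.imwrite("pics/c2.png",np.hstack([cv2.resize(a,(390,330),interpolation=2),cv2.resize(b,(360,330),interpolation=2)]))
E
```

```text
tool_pos: [449.0, 373.6, 40.8]
contact_force: [0.2, 4.2, 0.2]
finger_force: 1.3
tool_pos: [466.7, 346.9, 40.8]
contact_force: [0.0, 3.1, 1.4]
finger_force: 1.3
tool_pos: [374.3, 432.9, 202.8]
contact_force: [0.2, -0.2, -0.4]
finger_force: 0.0
[  3.29576955 156.28385148 203.47703438]
```

View pics/c2.png

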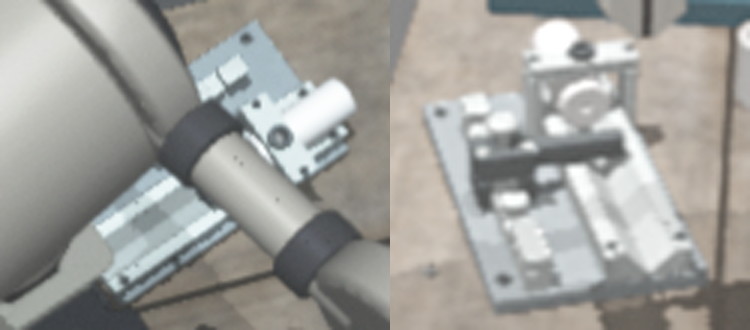

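The side view is clear, with the cap at about (505,121) in the crop. The arm hides the top view. I'll enlarge the side view to measure the cap against the plate and rail.

Run:
```python
from h import *
c=pickle.load(open("cap2.pkl","rb"))["side"]["pixels"][135:220,275:365,::-1]
cv2.imwrite("pics/s2.png",cv2.resize(c,None,fx=7,fy=7,interpolation=cv2.INTER_CUBIC))
```

```text
(no output)
```

View pics/s2.png

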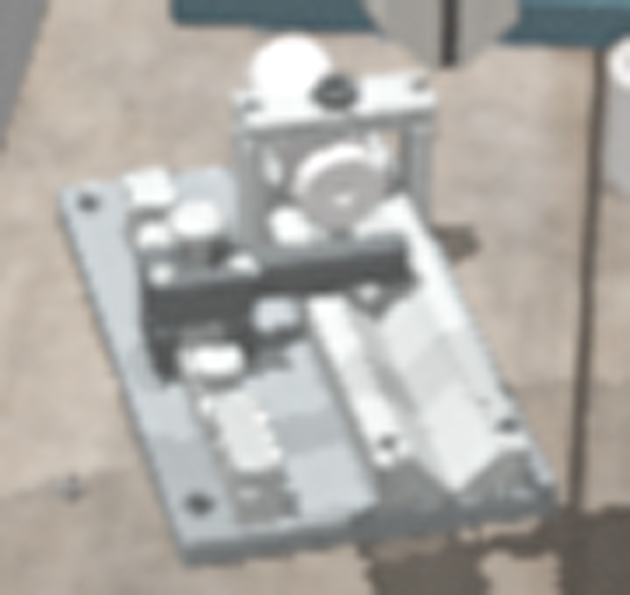

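Run:
```python
from h import *
from scipy.optimize import least_squares
S=pickle.load(open("cap2.pkl","rb"))["side"]; S0=pickle.load(open("cap0.pkl","rb"))["side"]
s=lambda u,v:((u+.5)/7-.5+275,(v+.5)/7-.5+135)
pts=[((335,89),(-25,-48,71)),((62,190),(58,-100,12)),((183,547),(58,100,12)),((556,490),(-58,100,12)),
((255,473),(34,98,34)),((238,100),(6,-58,65)),((238,127),(6,-38,65)),((437,110),(-56,-38,65)),((151,172),(34,-68,34))]
uv=np.array([s(*a) for a,_ in pts]);Q=np.array([b for _,b in pts],float)
def T(x,q):
    q=np.atleast_2d(q);c,n=np.cos(x[3]),np.sin(x[3]);return np.c_[x[0]+c*q[:,0]-n*q[:,1],x[1]+n*q[:,0]+c*q[:,1],q[:,2]+x[2]]
f=lambda x:(proj(S,T(x,Q))-uv).ravel()
r=least_squares(f,[p[0],p[1],0,p[2]],loss="soft_l1");x=r.x;print(x,"\n",(f(x).reshape(-1,2)*7).round(0))
for nm,cam,a in(("cap now",S,(197,218)),("cap start",S0,(243,338))):
    o,d=ray(cam,s(*a));P=o+d*((68.5+x[2])-o[2])/d[2];v=P-x[:3];c,n=np.cos(x[3]),np.sin(x[3])
    print(nm,c*v[0]+n*v[1],-n*v[0]+c*v[1])
for nm,q in dict(n3=(34,6,68.5),n2=(34,30,68.5)).items(): 
    w=proj(S,T(x,q))[0];print(nm,((w-[275,135]+.5)*7-.5).round())
```

```text
[458.99856696 293.85396363  -6.76982644   0.5899167 ] 
 [[ 2. -0.]
 [-2. -1.]
 [-4. -3.]
 [ 1.  2.]
 [ 2. -3.]
 [-2. -0.]
 [11.  4.]
 [-0. -0.]
 [-4.  3.]]
cap now 33.90218033582082 13.769176831270086
cap start 34.07389220888783 79.62772401089364
n3 [191. 205.]
n2 [208. 246.]
```

Measured in the side view with sub-pixel residuals, the cap is at jig y ≈ 13.8 mm, so it has about 7.7 mm still to go. I'll go back in and push the rest.

```bash
python3 -m pendant '{"dp":[[-0.03,0.01,0.03],[-0.065,0.02,0.06],[-0.095,0.031,0.08],[-0.108,0.031,0.1],[-0.108,0.031,0.13],[-0.108,0.031,0.155],[-0.108,0.031,0.162],[-0.108,0.031,0.162]],"rotation":[[0,0,0],[0,0,0],[0,0,0],[0,0,0],[0,0,0],[0,0,0],[0,0,0],[0,0,0]]}'|grep -E 'tool_pos|force'
python3 -c "
from h import *
print(go((34.5,25.5,41)))"
```

```text
tool_pos: [460.7, 357.5, 38.4]
contact_force: [0.1, -0.1, 0.2]
finger_force: 0.0
(array([-19.7,  -1.1,  -2.6]), array([-0.0008,  0.0001,  0.0001]))
```

```bash
python3 -m pendant '{"dp":[[-0.004,0,-0.002],[-0.008,0,-0.002],[-0.012,0,-0.002],[-0.015,0,-0.002],[-0.017,0,-0.002],[-0.0185,0,-0.002],[-0.0195,0,-0.002],[-0.0197,0,-0.002]],"rotation":[[0,0,0],[0,0,0],[0,0,0],[0,0,0],[0,0,0],[0,0,0],[0,0,0],[0,0,0]]}'|grep -E 'tool_pos|force'
python3 -m pendant '{"dp":[[0,0,0],[0.004,0,0],[0.009,0,0],[0.009,0,-0.03],[0.009,0,-0.05]],"rotation":[[0,0,0],[0,0,0],[0,0,0],[0,0,0],[0,0,0]]}'|grep -E 'tool_pos|force'
python3 -c "
from h import *
print(go((34.5,4,73)))"
```

```text
tool_pos: [471.8, 341.4, 40.8]
contact_force: [-0.9, 3.3, 2.3]
finger_force: 1.3
tool_pos: [466.5, 348.9, 91.5]
contact_force: [0.1, 0.5, -0.3]
finger_force: 0.0
(array([-30.9,  -1.2,  18.5]), array([0.0001, 0.0002, 0.0005]))
```

```bash
python3 -m pendant '{"dp":[[-0.012,-0.001,0],[-0.024,-0.001,0],[-0.031,-0.001,0.005],[-0.031,-0.001,0.012],[-0.031,-0.001,0.018],[-0.031,-0.001,0.022],[-0.031,-0.001,0.023],[-0.031,-0.001,0.024]],"rotation":[[0,0,0],[0,0,0],[0,0,0],[0,0,0],[0,0,0],[0,0,0],[0,0,0],[0,0,0]]}'|grep -E 'tool_pos|force'
python3 -m pendant '{"dp":[[0,0,0.001],[0,0,0.002],[0,0,0.003],[0,0,0.003]],"rotation":[[0,0,0],[0,0,0],[0,0,0],[0,0,0]]}'|grep -E 'tool_pos|force'
```

```text
tool_pos: [482.9, 322.6, 66.9]
contact_force: [-1.4, -0.3, 1.4]
finger_force: 0.8
tool_pos: [483.2, 322.5, 63.7]
contact_force: [-1.1, 0.4, 0.6]
finger_force: 0.2
```

```bash
python3 -m pendant '{"dp":[[0,0,0.001],[0,0,0.002],[0,0,0.003],[0,0,0.004],[0,0,0.005],[0,0,0.006],[0,0,0.006]],"rotation":[[0,0,0],[0,0,0],[0,0,0],[0,0,0],[0,0,0],[0,0,0],[0,0,0]]}'|grep -E 'tool_pos|force'
```

```text
tool_pos: [483.2, 322.5, 58.6]
contact_force: [-2.0, -0.1, 7.9]
finger_force: 3.9
```

```bash
python3 -m pendant '{"dp":[[0,0,0.0005],[0,0,0.001],[0,0,0.001]],"rotation":[[0,0,0],[0,0,0],[0,0,0]]}'|grep -E 'tool_pos|force'
python3 -m pendant '{"dp":[[0,0,-0.02],[0,0,-0.05],[-0.04,-0.02,-0.08],[-0.09,-0.05,-0.08],[-0.13,-0.06,-0.08]],"rotation":[[0,0,0],[0,0,0],[0,0,0],[0,0,0],[0,0,0]]}'|grep -E 'tool_pos|force'
python3 - <<'E'
from h import *
from plant import vision
d={n:vision.capture(n) for n in("top","side")};pickle.dump(d,open("cap3.pkl","wb"))
a=d["top"]["pixels"][90:215,320:460,::-1];b=d["side"]["pixels"][135:220,275:365,::-1]
cv2.imwrite("pics/c3.png",np.hstack([cv2.resize(a,(403,360),interpolation=2),cv2.resize(b,(381,360),interpolation=2)]))
print(go((-25,-135,140)),go((-25,-135,35)))
E
```

```text
tool_pos: [483.3, 322.6, 58.5]
contact_force: [-3.4, -2.6, 14.2]
finger_force: 7.0
tool_pos: [504.8, 179.0, 137.0]
contact_force: [0.9, 0.6, -0.4]
finger_force: 0.0
(array([-5.2,  1.4, -3.2]), array([-0.    ,  0.0011, -0.0039])) (array([ -5.1,   1.4, 101.8]), array([-0.    ,  0.0011, -0.0039]))
```

View pics/c3.png

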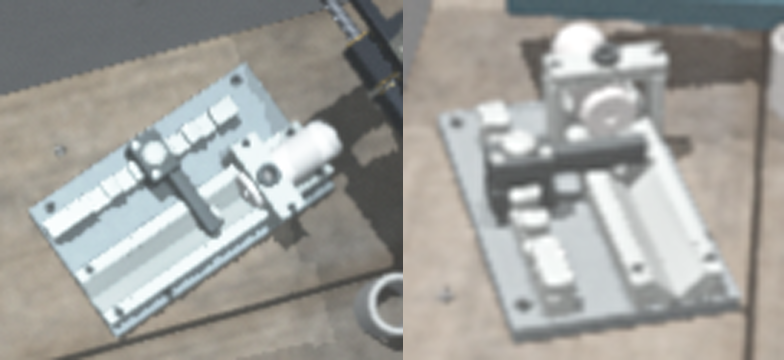

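The key is down on its hard stop (TCP at 58.5 mm, force rising), with two rail blocks visible to the right at (198,132) and (222,110), so it's in notch 3. The pin is at (310,145) in the crop. I'll go down behind it and push gently.

```bash
python3 -m pendant '{"dp":[[-0.005,0.001,0.01],[-0.006,0.001,0.05],[-0.006,0.001,0.09],[-0.006,0.001,0.102],[-0.004,0.001,0.102],[-0.001,0.001,0.102],[0.002,0.001,0.102],[0.005,0.001,0.102]],"rotation":[[0,0,0],[0,0,0],[0,0,0],[0,0,0],[0,0,0],[0,0,0],[0,0,0],[0,0,0]]}'|grep -E 'tool_pos|force'
for i in 1 2 3 4; do python3 -m pendant '{"dp":[[0.001,0,0],[0.002,0,0],[0.003,0,0]],"rotation":[[0,0,0],[0,0,0],[0,0,0]]}'|grep -E 'tool_pos|force';done
python3 -c "
from h import *
from plant import get_obs
print(J(get_obs()['tool_pos']))"
```

```text
tool_pos: [504.5, 185.7, 36.0]
contact_force: [1.8, -3.8, 1.8]
finger_force: 2.1
tool_pos: [501.9, 188.3, 34.8]
contact_force: [2.2, -2.6, 0.9]
finger_force: 1.7
tool_pos: [499.8, 190.8, 34.6]
contact_force: [1.8, -1.3, 0.1]
finger_force: 1.4
tool_pos: [498.2, 193.2, 34.6]
contact_force: [1.6, -2.6, -0.7]
finger_force: 1.2
tool_pos: [496.5, 195.7, 34.6]
contact_force: [1.2, -1.5, -0.4]
finger_force: 1.0
[ -24.47482601 -109.1608158    34.64962788]
```

```bash
for i in 1 2 ; do python3 -m pendant '{"dp":[[0.001,0,0],[0.002,0,0],[0.003,0,0],[0.004,0,0]],"rotation":[[0,0,0],[0,0,0],[0,0,0],[0,0,0]]}'|grep -E 'tool_pos|force';done;  python3 -m pendant '{"dp":[[0.0005,0,0],[0.001,0,0],[0.0015,0,0]],"rotation":[[0,0,0],[0,0,0],[0,0,0]]}'|grep -E 'tool_pos|force'
```

```text
tool_pos: [494.4, 199.0, 34.7]
contact_force: [1.1, -1.5, -0.6]
finger_force: 1.0
tool_pos: [492.2, 202.3, 34.7]
contact_force: [1.3, -1.6, 0.7]
finger_force: 1.2
tool_pos: [491.6, 203.3, 34.8]
contact_force: [1.3, -4.7, -0.1]
finger_force: 2.4
```

```bash
for i in 1 2 3; do python3 -m pendant '{"dp":[[0.0003,0,0],[0.0006,0,0]],"rotation":[[0,0,0],[0,0,0]]}'|grep -E 'tool_pos|force';done
```

```text
tool_pos: [491.3, 203.9, 34.8]
contact_force: [1.6, -5.3, 0.0]
finger_force: 3.0
tool_pos: [491.3, 204.0, 34.8]
contact_force: [2.4, -7.7, 0.7]
finger_force: 4.1
tool_pos: [491.3, 204.1, 34.9]
contact_force: [3.4, -9.5, 1.0]
finger_force: 5.2
```

The position has stalled while the force climbs to about 10 N, so the pin is against the stop. I'll retreat and check.

```bash
python3 -m pendant '{"dp":[[0,0,0],[-0.006,0,0],[-0.02,0,0],[-0.03,0,-0.02],[-0.03,0,-0.06],[-0.03,0,-0.1],[-0.03,0,-0.12],[-0.03,0,-0.12]],"rotation":[[0,0,0],[0,0,0],[0,0,0],[0,0,0],[0,0,0],[0,0,0],[0,0,0],[0,0,0]]}'
python3 - <<'E'
from h import *
from plant import vision
d={n:vision.capture(n) for n in("top","side")}
a=d["top"]["pixels"][90:215,320:460,::-1];b=d["side"]["pixels"][135:220,275:365,::-1]
cv2.imwrite("pics/c4.png",np.hstack([cv2.resize(a,(403,360),interpolation=2),cv2.resize(b,(381,360),interpolation=2)]))
E
```

```text
time: 18.9
tool_pos: [508.2, 180.2, 156.2]
tcp_rot: [3.138, 0.001, 2.16]
contact_force: [-0.2, -0.6, 0.4]
grip_width: 0.3
finger_force: 0.0
```

View pics/c4.png

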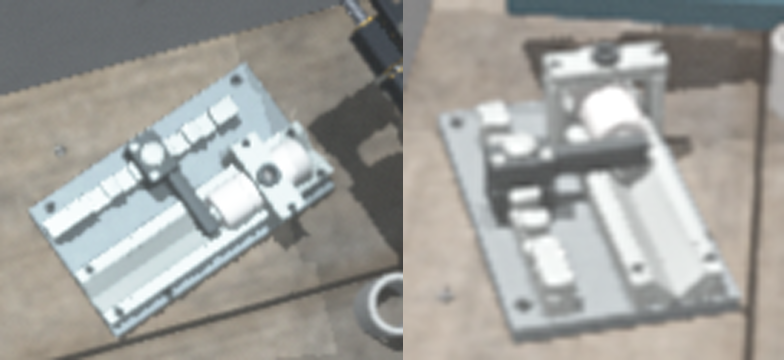

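The pin's end (218,208) now rests at the stop's arm with the stop still in notch 3. The robot is clear.

```bash
python3 -c "
from plant import workorder
print(workorder.close_job())"
```

```text
the job is handed in; nothing more can be done
None
```

I handed the job in at about 19 s of the 51 s allowed: the stop is in the third notch with its key fully down, the pin rests against the stop, and the robot is clear; the hand-in gave back no verdict.

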